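# Mount the big reel on the bench reel seat and lock it

### The arm

A 7-joint arm with a two-finger parallel gripper is mounted at the origin on the work surface. World frame = base frame: x ahead of the robot, y to its left, z up, the work surface at z = 0. Lengths are in m, angles in rad, forces in N, time in s.
With the tool pointing down it reaches from about 0.35 to 0.775 m from the base axis. Payload 3.1 kg.
Tool frame: the origin (TCP) lies on the centre line of the jaws, within the pads' length; the fingertips stand ctrl.tcp_to_tips ahead of it and the grasp point (between the pads) lies 3 mm ahead of it (ctrl.tcp_to_tips is the distance from the TCP to the fingertips, in m); z points along the fingers, y is the line along which they close (so a half turn about z gives the same grasp; the last joint's range is limited). The gripper opens to 85 mm and grips with 20 to 120 N. Pads are 22 mm wide; open, the fingers measure 114 mm over their backs; the gripper's body (76 mm by 85 mm) begins 54 mm behind the grasp point. The pads swing forward as they close: fully open they stand 13 mm farther back than shut.
Start: joints at [1.111, 0.311, 0.014, 1.512, -0.004, 1.319, -0.027], TCP at [0.223, -0.503, 0.253] pointing down, gripper open.
Joint ranges: [-2.7, 2.7], [-0.3, 1.91], [-1.27, 1.3], [0.12, 2.57], [-1.44, 4.58], [0.2, 2.03], [-3.05, 3.05]. Speed limits (rad/s): [2.79, 2.79, 3.14, 3.14, 3.14, 3.14, 3.14].

### API

Orientations are given as a rotation vector (axis times angle).
In Python, from workcell import ctrl, eyes gives the robot as it stands. The module is installed in compiled form; this text tells all that it offers.
- The arm moves only by the tool move_arm, never from a script. Its argument "plan" is a list of rows, each a list of 3 entries, a list of its own where there are three numbers: the shift along the tool's x, y, z in cm, then the turn, a rotation vector about the tool's x, y, z in rad, then the finger opening in cm, from 0 to 8.54. A call has 1 to 5 rows; each row is the pose to reach, as a shift and turn from the pose commanded when the call began, along the tool's axes at that moment; what a row does not reach only later rows make up. A row lasts 1/12 s, in which the tool goes at most 41.7 mm and 7.16 degrees, less where a joint would pass 70% of its speed; a pose out of reach is approached as far as the arm can. A call with a gripper value outside its range is refused whole. The fingers move at their own pace and stop on an object; "force" is the grip in N (left out, the last holds). Time passes only in rows, so rows that repeat a pose let the fingers close. It gives the time, the measured TCP pose, the force, the opening and the grip force at its end, in the units of the state.
- ctrl.state(): the state, without advancing time (a new reading comes with each control period).
- eyes.read_camera(name): name is "scene" or "top"; returns the picture (384x512x3 uint8, red, green, blue); there is no depth.
- eyes.camera_model(name): a dict with "K" (3x3 intrinsics, pixels), "world_to_cam" (4x4, takes a point from world to camera coordinates). Camera axes: x right, y down, z forward; pixel columns grow to the right and rows downward; lengths in m; the calibration is good to about 2 mm. A picture is of the moment at which its call begins. camera_model takes no time and is no camera call.
- ctrl.finish_job(): hands the job in; it is judged then, once.
The state is a dict: "time": time; "q": joint angles; "dq": joint speeds; "joint_torque": joint torques, N m; "ee_pos": TCP position; "tool_rot": TCP orientation; "wrist_force": force on the tool from outside, world axes, zero at the start; "torque": the same for the moment, N m; "opening": opening from 0.0 (shut) to 1.0 (fully open); "grip_force": force on a finger pad.
Only numpy, scipy, OpenCV 4.12 (cv2) and the standard library are available. Lean on these libraries where they do the work, as an engineer would, in place of code of your own. Each camera call takes 0.05 s, during which the arm holds its last target. There are 200 camera calls.

### The job

Take the larger of the two fishing reels out of its sloping rack, pulling it straight off against the two sprung rollers that hold its foot, and set it on the bench reel seat with its crank knob on the lever's side and the front end of its foot pushed fully home under the fixed hood. Only after that, slide the loose hood fully over the other end of the foot, and then swing the locking lever all the way round behind it. Leave the small reel, the racks and all the other tackle where they are.

Things in the scene. Friction and masses are not known exactly. Their poses are not given: they have to be found in the camera images.
- reel: Larger reel, aluminium, about 0.28 kg. Disc 84 mm diameter, 40 mm thick along y (flat faces y = +-20), centre 58 mm and top 100 mm above the origin, on a stem and a steel foot 90 (x) x 24 (y) x 6 mm. Origin: centre of foot's underside. Starts in its rack, z leaning 25 degrees towards the robot side, +x end of the foot higher. Pinch across the faces at z = 68.
- reel_crank (a point): Middle of the larger reel's crank knob (14 mm diameter, standing out of the +y face from y = 20 to 44 mm), at (24, 35, 38) mm in the reel's frame.
- rack: Fixed oak rack of the larger reel, 130 x 90 mm, origin centre of underside, x up the slope. Deck tilted 25 degrees, its centre 85 mm up; there the foot stands between cheeks 31 mm apart, 10 mm high. At each foot end a sprung 16 mm roller hangs 3 mm over the foot; a straight pull along the reel's z of 6 to 13 N frees it within 8 mm. Reels swap places between runs.
- small_reel: The smaller reel, to be left alone: same shape and foot, disc 60 mm in diameter and 28 mm thick, in a second rack of the same kind about 160 mm to the side. Origin and axes as for the larger reel.
- saddle (a point): Middle of the reel seat's saddle floor (fixed oak block 215 x 70 mm, floor 35 mm above the table): the reel's origin lies here when home, axes agreeing with the reel's. x to the fixed hood, y to the lever's side. Guide cheeks 31 mm apart, 10 mm high, flared to 15, from x = -31 to 35 mm. Set the reel down 18 mm short (-x), flat on the floor, then push it along +x until it stops.
- fixed_hood (a point): Middle of the fixed hood's mouth at floor height, at saddle x = 33 mm: a slot 8.8 mm high with a flared mouth, end wall 12.5 mm inside, so that it covers the last 10 mm of the foot. Both hoods are 45 mm wide and about 16 mm high over the floor.
- hood_knob (a point): Centre of the top of the round birch knob (22 mm diameter, 30 mm of straight height, top 60 mm above the saddle floor) on the sliding hood; at saddle x = -125 mm + joint value, y = 0. The hood's mouth is 45 mm nearer the saddle than the knob.
- hood (a joint): Slide of the hood along the saddle's +x, in m: 0 = open (mouth at saddle x = -80 mm), 0.045 = home over the foot's rear end (mouth at x = -35 mm, covering 10 mm of foot). Starts at 0 to 0.010; stays where it is left; slides with about 3 N. Its inner end also pushes the foot the last bit.
- lever_grip (a point): Centre of the top of the lever's upright round birch grip (18 mm diameter, 48 mm tall, top 56 mm above the saddle floor), 46 mm from the lever's pivot.
- lever_hinge (a point): Point on the lever's vertical pivot axis at the height of the grip's top; at saddle (-103, 32) mm.
- lever (a joint): Lever angle in rad: 0 = open (grip arm points along the saddle's -x), growing clockwise seen from above to 1.57 = locked (grip arm along the saddle's +y, 34 mm short arm across behind the hood). Starts at 0 to 0.35; stays where it is left; takes about 2 N at the grip.
- jig: Chrome cod jig lying flat, 175 mm long (x), 26 mm wide, 24 mm high; bystander, origin centre of underside.
- bobber: Red-and-white plastic bobber, 56 mm diameter, 66 mm high, standing; bystander, origin centre of underside.
- fly_box: Varnished oak fly box 80 (x) x 120 (y) x 33 mm; bystander, origin centre of underside.
- sinker: Pewter-grey pear-shaped lead sinker, 52 mm diameter, 60 mm high; bystander, origin centre of underside.
- pliers: Steel split-ring pliers with green grips lying flat, 170 mm long (x), 56 mm wide, 16 mm high; bystander, origin near the middle of underside.
- thermos: Steel flask, 70 mm diameter, 205 mm high, standing; bystander, origin centre of underside.
There are look-alikes about, which are no part of the job. Leave any red look-alike of the part that bears saddle alone. What is shaped like the reel but orange is not meant.

How it is judged:
On the way, in this order (a step that is already met when the one before it is completed fails the run):
1. the larger reel is pulled clear of its rack (distance of reel from where it was at the start of the episode above 0.06 m and value of joint hood below 0.03 m and value of joint lever below 0.8 rad), for 0.1 s.
2. the reel's foot is flat in the saddle and home under the fixed hood, crank knob on the lever's side, sliding hood not yet over it (x of reel in the frame of saddle between -0.005 and 0.005 m and y of reel in the frame of saddle between -0.006 and 0.006 m and z of reel in the frame of saddle between -0.004 and 0.004 m and angle between the x axis of reel and the x axis of saddle, either way round below 0.08 rad and angle between reel's own z axis and vertical below 0.08 rad and y of reel_crank in the frame of saddle above 0.015 m and value of joint hood below 0.03 m), for 0.2 s.
3. the sliding hood is home over the foot's rear end, the lever still open (x of reel in the frame of saddle between -0.005 and 0.005 m and y of reel in the frame of saddle between -0.006 and 0.006 m and z of reel in the frame of saddle between -0.004 and 0.004 m and angle between the x axis of reel and the x axis of saddle, either way round below 0.08 rad and angle between reel's own z axis and vertical below 0.08 rad and y of reel_crank in the frame of saddle above 0.015 m and value of joint hood above 0.041 m and value of joint lever below 0.8 rad), for 0.2 s.
4. the locking lever is turned fully (x of reel in the frame of saddle between -0.005 and 0.005 m and y of reel in the frame of saddle between -0.006 and 0.006 m and z of reel in the frame of saddle between -0.004 and 0.004 m and angle between the x axis of reel and the x axis of saddle, either way round below 0.08 rad and angle between reel's own z axis and vertical below 0.08 rad and y of reel_crank in the frame of saddle above 0.015 m and value of joint hood above 0.041 m and value of joint lever above 1.42 rad), for 0.2 s.
At the end, for the whole second after the job is handed in: The larger reel stands in the seat at rest, its origin within 5 mm along, 6 mm across and 4 mm in height of the saddle point, upright and in line within 0.08 rad, crank knob on the lever's side; the sliding hood is at 0.041 m or more and the lever at 1.42 rad or more (all of step 4 and linear speed of reel below 0.02 m/s); the robot touches nothing.
It fails at once if a bystander (small reel, jig, bobber, fly box, sinker, pliers, flask) is shifted by more than 30 mm (distance of any of small_reel, jig, bobber, fly_box, sinker, pliers, thermos from where it was at the start of the episode above 0.03 m).
It also fails if it takes over 72 s, if anything falls off the work surface, if the arm or the gripper's body presses on something with over 40 N, if the wrist force passes 120 N, or if a joint passes its speed limit or range.

## Working session

There is one attempt and no reset: what is moved stays moved. The work goes in short steps, Python scripts to look and compute and a tool call to move; the robot and the scene stay as the last step left them, time stands still between calls to the robot, and variables do not carry over. Pictures are saved under pics/ and viewed, at most 10 in all, crops included, and the job is handed in when it is done.

Besides the shell and the picture viewer there is one more tool, called after ">>>" as name(argument=value, ...) on one line, values as JSON. move_arm: Moves the arm, as the interface text tells. Its arguments: {"type":"object","properties":{"plan":{"type":"array","items":{"type":"array"}},"force":{"type":"number"}},"required":["plan"]}

```bash
mkdir -p pics; python3 - <<'E'
from workcell import ctrl, eyes
import cv2
for n in ("scene","top"):
    im=eyes.read_camera(n); cv2.imwrite(f"pics/{n}0.png",cv2.resize(im[:,:,::-1],(800,600),interpolation=cv2.INTER_CUBIC)); cv2.imwrite(f"{n}_raw.png",im[:,:,::-1])
    m=eyes.camera_model(n); print(m)
print(ctrl.state(), ctrl.tcp_to_tips)
E
```

```text
{'K': array([[370.86781119,   0.        , 256.18158925],
       [  0.        , 370.86781119, 190.29386554],
       [  0.        ,   0.        ,   1.        ]]), 'world_to_cam': array([[ 0.73438493,  0.67867497, -0.00889107, -0.39687946],
       [ 0.54696928, -0.59952259, -0.58429211, -0.1363207 ],
       [-0.40187483,  0.42423218, -0.81149472,  1.32383277],
       [ 0.        ,  0.        ,  0.        ,  1.        ]])}
{'K': array([[400.52062189,   0.        , 257.54551603],
       [  0.        , 400.52062189, 195.17155597],
       [  0.        ,   0.        ,   1.        ]]), 'world_to_cam': array([[-0.00171469, -0.9999138 , -0.01301756,  0.09870718],
       [-0.98856161,  0.00365809, -0.15077324,  0.50579954],
       [ 0.15080786,  0.01261013, -0.98848266,  1.35616376],
       [ 0.        ,  0.        ,  0.        ,  1.        ]])}
{'time': 0.1, 'q': array([ 1.11126816,  0.31163756,  0.01401676,  1.51291016, -0.00440765,
        1.31918871, -0.02717844]), 'dq': array([-0.00029209, -0.00015557,  0.00171111, -0.00363224,  0.00062945,
        0.00177598, -0.00033387]), 'joint_torque': array([ 9.78228563e-04, -3.80857694e+01,  1.46997250e-01, -2.31243682e+01,
        1.23467913e-02,  8.17832595e-03, -1.65539910e-05]), 'ee_pos': array([ 0.22293529, -0.50212623,  0.25232873]), 'tool_rot': array([-3.07125776e+00, -6.51247449e-01,  8.23356147e-04]), 'wrist_force': array([-0.34525702,  0.01204263, -0.33377222]), 'torque': array([-0.02431176,  0.02355357,  0.07539799]), 'grip_force': 0.0, 'opening': 1.0021778437125435} 0.022
```

View pics/scene0.png

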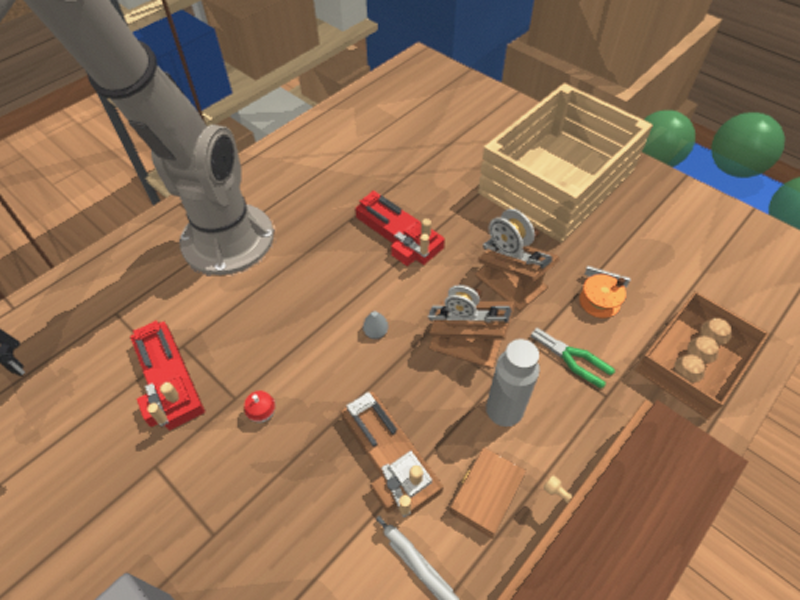

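View pics/top0.png

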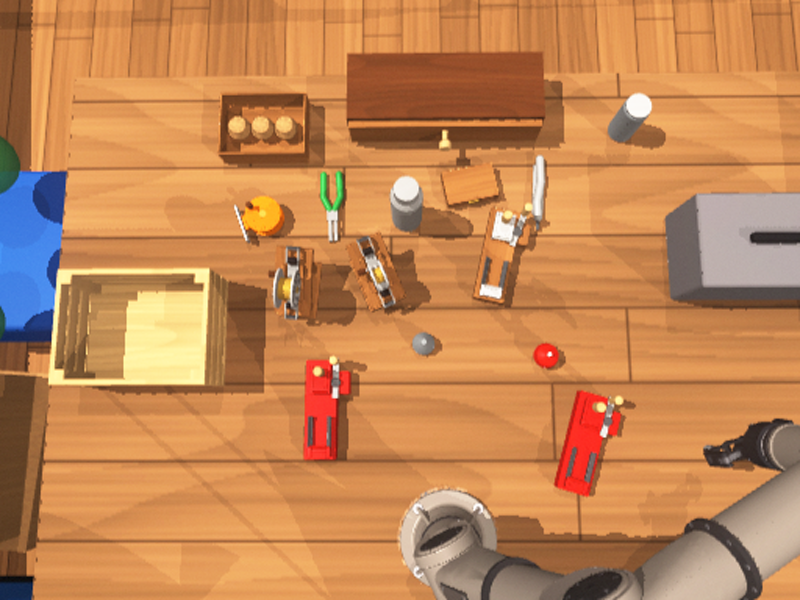

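Candidates for the larger reel (800x600 top / scene pictures): 
- Reel in the left rack, top (290,285), scene (510,235). Its disc is visibly larger.
- Reel in the right rack, top (377,272), scene (462,303). This is the small one.
- Orange look-alike, top (263,216). Not meant.

Candidates for the seat: the oak one, top (500,255), scene (390,455); the red ones, top (322,410) and (588,440), are look-alikes. I choose the left-rack reel and the oak seat and check them in close crops.

```bash
python3 - <<'E'
import cv2,numpy as np
def crop(f,x,y,w,h,s,step):
    im=cv2.imread(f)[y:y+h,x:x+w]; im=cv2.resize(im,None,fx=s,fy=s,interpolation=cv2.INTER_CUBIC)
    for u in range(-(-x//step)*step,x+w,step):
        cv2.line(im,(int((u+.5-x)*s),0),(int((u+.5-x)*s),6),(0,255,0),1); cv2.putText(im,str(u),(int((u-x)*s)-10,18),0,.4,(0,255,0),1)
    for v in range(-(-y//step)*step,y+h,step):
        cv2.line(im,(0,int((v+.5-y)*s)),(6,int((v+.5-y)*s)),(0,255,0),1); cv2.putText(im,str(v),(8,int((v-y)*s)+5),0,.4,(0,255,0),1)
    return im
a=crop("top_raw.png",168,148,50,62,8,10); b=crop("top_raw.png",298,124,50,74,8,10)
h=592; pad=lambda i: cv2.copyMakeBorder(i,0,h-i.shape[0],0,0,cv2.BORDER_CONSTANT)
cv2.imwrite("pics/topc.png",np.hstack([pad(a),pad(b)]))
a=crop("scene_raw.png",300,125,60,74,8,10); 
cv2.imwrite("pics/scr.png",a)
b=crop("scene_raw.png",215,245,72,85,7,10)
cv2.imwrite("pics/scs.png",b)
E
```

```text
(no output)
```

View pics/topc.png

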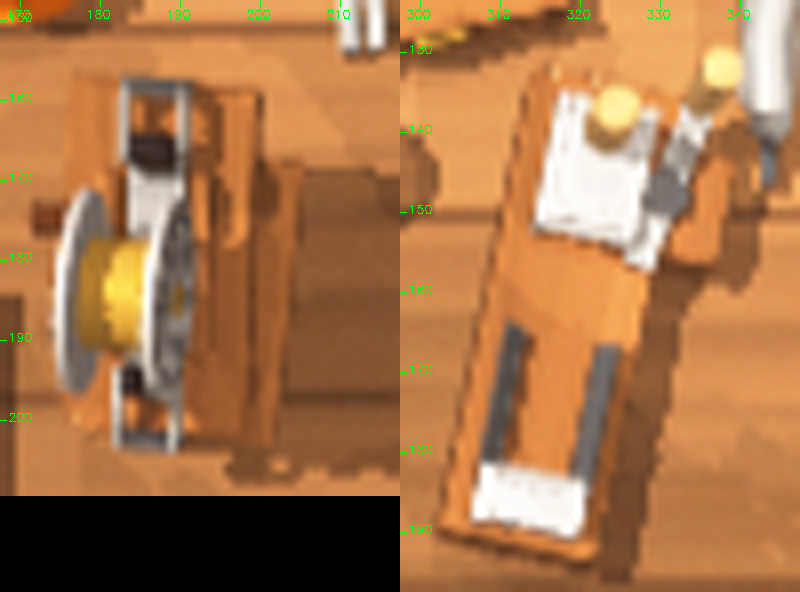

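View pics/scr.png

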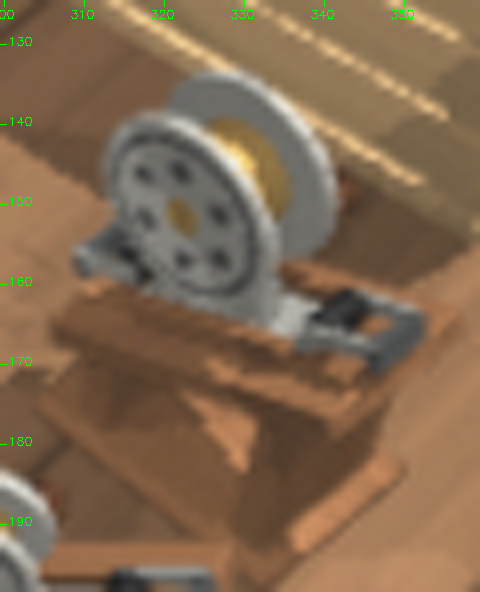

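View pics/scs.png

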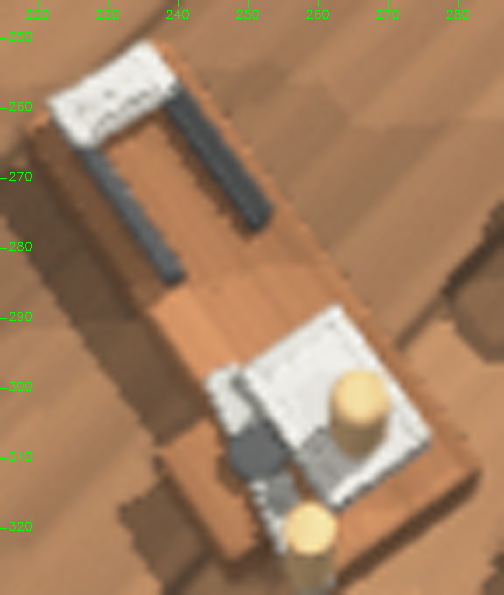

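The crops show the large reel at top raw (183,185), with its brown crank knob at (173,174) on the +y side. The oak seat has its fixed hood at (314,185), hood knob at (324.6,136.8) and lever grip at (337.8,132). Next I fit the poses.

```bash
cat > h.py <<'E'
import numpy as np
from scipy.spatial.transform import Rotation as R
from scipy.optimize import least_squares
from workcell import ctrl, eyes
M={n:eyes.camera_model(n) for n in("scene","top")}
def proj(n,p):
    m=M[n]; c=np.atleast_2d(p)@m["world_to_cam"][:3,:3].T+m["world_to_cam"][:3,3]; c=c@m["K"].T; return c[:,:2]/c[:,2:]
def seatT(s): return R.from_euler('z',s[2]), np.array([s[0],s[1],.035])
def seatp(s,p): r,t=seatT(s); return r.apply(np.array(p)/1000)+t
def togo(pos,rot):
    "shift (cm) and turn (rad) in present tool axes to reach a pose"
    s=ctrl.state(); r0=R.from_rotvec(s["tool_rot"]); return np.round(r0.inv().apply(pos-s["ee_pos"])*100,2), np.round((r0.inv()*rot).as_rotvec(),3)
E
cat > fit.py <<'E'
from h import *
np.set_printoptions(precision=4,suppress=True)
def obs(s):
    j,th=s[3]*1000,s[4]
    g=[-103-46*np.cos(th),32+46*np.sin(th),56]
    return [("top",[-125+j,0,60],(324.6,136.75),1),("scene",[-125+j,0,60],(265.9,300.6),1),("top",g,(337.75,132),1),("scene",g,(258.9,319.8),1),
     ("top",[33,-22.5,16],(307.75,181.25),1),("top",[33,22.5,16],(320.9,183.75),1),("top",[-80+j,-22.5,16],(314.4,152),1),
     ("scene",[33,-22.5,16],(240.6,256.2),.5),("scene",[33,22.5,16],(226.2,265.5),.5),("scene",[-80+j,-22.5,16],(262.8,288.1),1),("scene",[-80+j,22.5,16],(249.2,297.4),1)]
f=lambda s:np.concatenate([w*(proj(n,seatp(s,p))[0]-q) for n,p,q,w in obs(s)])
r=least_squares(f,[.6,-.15,np.pi-.2,.005,.1],x_scale=[.1,.1,.3,.01,.1],loss='soft_l1'); print("seat",r.x); print(f(r.x).reshape(-1,2))
# reel
a=np.linspace(0,2*np.pi,200)
def rr(s): return R.from_euler('z',s[2])*R.from_euler('y',-np.radians(25))
def face(n,s,y,side): 
    p=np.c_[42*np.cos(a),0*a+y,58+42*np.sin(a)]/1000; q=proj(n,rr(s).apply(p)+[s[0],s[1],s[3]])
    return {'l':q[:,0].min(),'r':q[:,0].max(),'t':q[:,1].min(),'b':q[:,1].max()}[side]
O=[("top",20,'l',173.9),("top",20,'t',171),("top",20,'b',196.5),("top",-20,'r',191.5),("top",-20,'t',171.8),("top",-20,'b',197.2),
 ("scene",-20,'l',312.3),("scene",-20,'t',138.2),("scene",-20,'b',164.8),("scene",20,'t',133.2),("scene",20,'r',341.7),("scene",-20,'r',334.5)]
g=lambda s:np.r_[[face(n,s,y,e)-v for n,y,e,v in O],proj("top",rr(s).apply(np.array([24,44,38])/1000)+[s[0],s[1],s[3]])[0]-[171.8,174.7],(s[3]-.085)/.003]
r2=least_squares(g,[.5,.2,0,.085],x_scale=[.1,.1,.3,.01],loss='soft_l1'); print("reel",r2.x); print(g(r2.x))
np.savez("fit.npz",seat=r.x,reel=r2.x)
E
python3 fit.py
```

```text
seat [ 0.5801 -0.1072  2.9208  0.0038  0.1792]
[[ 0.401  -0.0595]
 [ 0.2274 -0.0269]
 [ 0.1395  0.0033]
 [ 0.0803 -0.0434]
 [ 0.3284 -0.133 ]
 [-0.0562  0.1152]
 [-0.1172 -0.8069]
 [-0.2054  0.097 ]
 [ 0.0956 -0.2405]
 [ 0.1348 -0.4593]
 [-0.4773 -0.1805]]
reel [ 0.5527  0.336  -0.0746  0.0845]
[ 0.2121 -0.1552  0.0844  0.5077 -0.1108  0.2461  0.289   1.301  -1.6134
 -0.277   0.6278 -0.7228 -0.3464 -0.055  -0.1715]
```

```bash
cat >> h.py <<'E'
F=np.load("fit.npz"); seat,reel=F["seat"],F["reel"]
def down(yaw): return R.from_euler('z',yaw)*R.from_euler('x',np.pi)   # tool x at yaw, z down
def reelT(s=reel): return R.from_euler('z',s[2])*R.from_euler('y',-np.radians(25)), np.array([s[0],s[1],s[3]])
def rackpose(h,x=0):  # TCP pose, tool x = -reel x, TCP at height h (mm) on reel z
    r,t=reelT(); return t+r.apply(np.array([x,0,h])/1000), r*R.from_euler('z',np.pi)*R.from_euler('x',np.pi)
def chain(ps):
    s=ctrl.state(); p,r=s["ee_pos"],R.from_rotvec(s["tool_rot"])
    for P,Q in ps:
        print(np.round(r.inv().apply(P-p)*100,1), np.round((r.inv()*Q).as_rotvec(),2)); p,r=P,Q
E
python3 - <<'E'
from h import *
P,Q=rackpose(161); print(P,Q.as_rotvec())
s=ctrl.state(); y0=.418; y1=reel[2]+np.pi
w=[((.34,-.36,.29),.2),((.44,-.18,.33),.4),((.47,0,.35),.6),((.47,.18,.35),.8)]
chain([(np.array(p),down(y0+f*(y1-y0))) for p,f in w]+[(P+[0,0,.03],down(y1)),(P,Q)])
E
```

```text
[0.48489548 0.34103523 0.23040091] [ 0.10089799  2.70359422 -0.02236855]
[16.5 -8.2 -3.8] [-0.   -0.   -0.53]
[20.5 -2.4 -4. ] [ 0.    0.   -0.53]
[18.2  1.3 -2. ] [-0.    0.   -0.53]
[16.3  7.6  0. ] [ 0.    0.   -0.53]
[ 7.9 14.1  9. ] [ 0.    0.   -0.53]
[ 0. -0.  3.] [-0.   -0.44  0.  ]
```

>>> move_arm(plan=[[[16.5, -8.2, -3.8], [0, 0, -0.53], 8.5], [[16.5, -8.2, -3.8], [0, 0, -0.53], 8.5], [[16.5, -8.2, -3.8], [0, 0, -0.53], 8.5], [[16.5, -8.2, -3.8], [0, 0, -0.53], 8.5], [[16.5, -8.2, -3.8], [0, 0, -0.53], 8.5]])

```text
time: 0.52
ee_pos: [0.345, -0.3555, 0.2922]
tool_rot: [-2.786, -1.451, -0.006]
wrist_force: [0.6, 0.6, 0.4]
opening: 0.995
grip_force: 0.0
```

>>> move_arm(plan=[[[20.5, -2.4, -4.0], [0, 0, -0.53], 8.5], [[20.5, -2.4, -4.0], [0, 0, -0.53], 8.5], [[20.5, -2.4, -4.0], [0, 0, -0.53], 8.5], [[20.5, -2.4, -4.0], [0, 0, -0.53], 8.5], [[20.5, -2.4, -4.0], [0, 0, -0.53], 8.5]])

```text
time: 0.93
ee_pos: [0.4401, -0.18, 0.331]
tool_rot: [-2.317, -2.121, 0.001]
wrist_force: [-0.2, 0.0, -0.6]
opening: 0.994
grip_force: 0.0
```

>>> move_arm(plan=[[[18.2, 1.3, -2.0], [0, 0, -0.53], 8.5], [[18.2, 1.3, -2.0], [0, 0, -0.53], 8.5], [[18.2, 1.3, -2.0], [0, 0, -0.53], 8.5], [[18.2, 1.3, -2.0], [0, 0, -0.53], 8.5], [[18.2, 1.3, -2.0], [0, 0, -0.53], 8.5]])

```text
time: 1.35
ee_pos: [0.4696, 0.0058, 0.3516]
tool_rot: [-1.667, -2.661, -0.006]
wrist_force: [-0.7, 0.1, 0.6]
opening: 0.997
grip_force: 0.0
```

>>> move_arm(plan=[[[16.3, 7.6, 0], [0, 0, -0.53], 8.5], [[16.3, 7.6, 0], [0, 0, -0.53], 8.5], [[16.3, 7.6, 0], [0, 0, -0.53], 8.5], [[16.3, 7.6, 0], [0, 0, -0.53], 8.5], [[16.3, 7.6, 0], [0, 0, -0.53], 8.5]])

```text
time: 1.77
ee_pos: [0.4671, 0.1854, 0.3508]
tool_rot: [-0.911, -3.003, -0.007]
wrist_force: [-0.4, 1.0, 0.2]
opening: 0.995
grip_force: 0.0
```

```bash
python3 - <<'E'
from h import *
P,Q=rackpose(161); s=ctrl.state(); print(s["time"],s["ee_pos"],s["q"],R.from_rotvec(s["tool_rot"]).as_matrix()[:,0])
chain([(P+[0,0,.03],down(reel[2]+np.pi)),(P,Q)])
E
```

```text
1.7667 [0.46709581 0.18544005 0.35081498] [ 0.19834807  0.25411551 -0.77355323  1.42038475  0.1713784   1.536536
  0.41701308] [-0.83137747  0.55569204  0.00422648]
[ 7.1 13.9  9.1] [ 0.   -0.   -0.51]
[ 0. -0.  3.] [-0.   -0.44  0.  ]
```

>>> move_arm(plan=[[[7.1, 13.9, 9.1], [0, 0, -0.51], 8.5], [[7.1, 13.9, 9.1], [0, 0, -0.51], 8.5], [[7.1, 13.9, 9.1], [0, 0, -0.51], 8.5], [[7.1, 13.9, 9.1], [0, 0, -0.51], 8.5], [[7.1, 13.9, 9.1], [0, 0, -0.51], 8.5]])

```text
time: 2.18
ee_pos: [0.4874, 0.3366, 0.2551]
tool_rot: [-0.132, -3.131, 0.0]
wrist_force: [-0.5, 0.2, -0.9]
opening: 0.998
grip_force: 0.0
```

>>> move_arm(plan=[[[0, 0, 3], [0, -0.44, 0], 8.5], [[0, 0, 3], [0, -0.44, 0], 8.5], [[0, 0, 3], [0, -0.44, 0], 8.5], [[0, 0, 3], [0, -0.44, 0], 8.5], [[0, 0, 3], [0, -0.44, 0], 8.5]])

```text
time: 2.6
ee_pos: [0.4857, 0.3332, 0.2283]
tool_rot: [0.117, 2.7, -0.032]
wrist_force: [-0.1, -0.0, -0.5]
opening: 0.999
grip_force: 0.0
```

```bash
python3 - <<'E'
from h import *; import cv2
s=ctrl.state(); print(s["time"],s["ee_pos"],s["q"]); print(togo(*rackpose(161)),togo(*rackpose(71)))
t=eyes.read_camera("top")[110:215,150:250]; c=eyes.read_camera("scene")[70:205,270:380]
f=lambda i:cv2.resize(i[:,:,::-1],(400,int(400*i.shape[0]/i.shape[1])),interpolation=cv2.INTER_CUBIC)
a,b=f(t),f(c); h=max(a.shape[0],b.shape[0]); p=lambda i:cv2.copyMakeBorder(i,0,h-i.shape[0],0,0,0)
import numpy as np; cv2.imwrite("pics/pre.png",np.hstack([p(a),p(b)]))
E
```

```text
2.6 [0.48570093 0.33318239 0.22827123] [-0.20151185  0.31289689 -0.77718476  1.74994384  0.70316191  1.03343287
  0.22421681]
(array([ 0.04,  0.77, -0.26]), array([-0.009,  0.003, -0.01 ])) (array([0.07, 0.86, 8.74]), array([-0.009,  0.003, -0.01 ]))
```

View pics/pre.png

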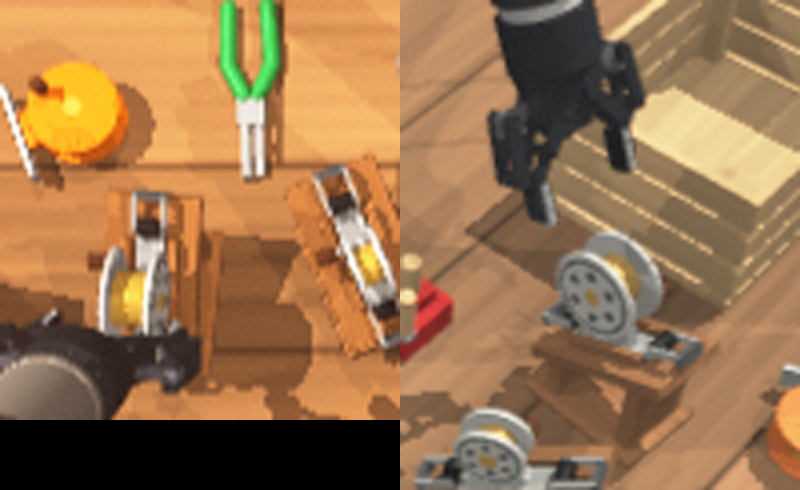

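The top half shows the gripper above the large reel, and the scene half shows its jaws in line across the disc. I correct sideways first, then go part of the way down.

>>> move_arm(plan=[[[0, 0.8, 0], [-0.01, 0, -0.01], 8.5], [[0, 0.8, 1], [-0.01, 0, -0.01], 8.5], [[0, 0.8, 2.5], [-0.01, 0, -0.01], 8.5], [[0, 0.8, 4], [-0.01, 0, -0.01], 8.5], [[0, 0.8, 4], [-0.01, 0, -0.01], 8.5]])

```text
time: 3.12
ee_pos: [0.5087, 0.3353, 0.1885]
tool_rot: [0.115, 2.705, -0.027]
wrist_force: [-0.8, -1.4, -0.5]
opening: 0.995
grip_force: 0.0
```

```bash
python3 - <<'E'
from h import *
eyes.read_camera("top");eyes.read_camera("top")
s=ctrl.state(); print(s["time"],s["ee_pos"],s["q"]); print(togo(*rackpose(71)))
E
```

```text
3.2167 [0.5079945  0.33764814 0.19150949] [-0.218658    0.38600853 -0.7440068   1.75745844  0.77077695  0.97251813
  0.18470155]
(array([0.47, 0.17, 4.49]), array([-0.001,  0.001, -0.008]))
```

>>> move_arm(plan=[[[0.4, 0.2, 1.5], [0, 0, -0.01], 8.5], [[0.4, 0.2, 3], [0, 0, -0.01], 8.5], [[0.4, 0.2, 4.4], [0, 0, -0.01], 8.5], [[0.4, 0.2, 4.4], [0, 0, -0.01], 8.5], [[0.4, 0.2, 4.4], [0, 0, -0.01], 8.5]])

```text
time: 3.63
ee_pos: [0.5231, 0.3389, 0.1509]
tool_rot: [0.098, 2.702, -0.024]
wrist_force: [-0.7, 0.1, -0.0]
opening: 0.994
grip_force: 0.0
```

```bash
python3 - <<'E'
from h import *
eyes.read_camera("top");eyes.read_camera("top")
s=ctrl.state(); print(s["time"],s["ee_pos"],s["wrist_force"]); print(togo(*rackpose(71)))
E
```

```text
3.7333 [0.52313132 0.34038353 0.15264137] [-0.80056792  0.43751587  0.40370963]
(array([ 0.18, -0.22,  0.34]), array([0.002, 0.004, 0.003]))
```

>>> move_arm(plan=[[[0.2, -0.2, 0.3], [0, 0, 0], 8.5], [[0.2, -0.2, 0.3], [0, 0, 0], 3.5], [[0.2, -0.2, 0.3], [0, 0, 0], 3.5], [[0.2, -0.2, 0.3], [0, 0, 0], 3.5], [[0.2, -0.2, 0.3], [0, 0, 0], 3.5]], force=60)

```text
time: 4.15
ee_pos: [0.5223, 0.3378, 0.1491]
tool_rot: [0.097, 2.7, -0.022]
wrist_force: [-4.9, -1.1, 6.5]
opening: 0.463
grip_force: 58.2
```

>>> move_arm(plan=[[[0, 0, 0], [0, 0, 0], 3.5], [[0, 0, 0], [0, 0, 0], 3.5], [[0, 0, 0], [0, 0, 0], 3.5], [[0, 0, 0], [0, 0, 0], 3.5], [[0, 0, 0], [0, 0, 0], 3.5]])

```text
time: 4.57
ee_pos: [0.5223, 0.3378, 0.1491]
tool_rot: [0.097, 2.699, -0.022]
wrist_force: [-2.5, -2.5, 5.0]
opening: 0.462
grip_force: 60.3
```

```bash
python3 - <<'E'
from h import *
s=ctrl.state(); r,t=reelT(); print(r.inv().apply(s["ee_pos"]-t)*1000, (r.inv()*R.from_rotvec(s["tool_rot"])*R.from_euler('x',np.pi)*R.from_euler('z',np.pi)).as_rotvec())
E
```

```text
[-0.28668694 -0.43663102 71.44904057] [ 0.00105867 -0.00425196  0.00260839]
```

>>> move_arm(plan=[[[0, 0, -0.5], [0, 0, 0], 3.5], [[0, 0, -1], [0, 0, 0], 3.5], [[0, 0, -2], [0, 0, 0], 3.5], [[0, 0, -4], [0, 0, 0], 3.5], [[0, 0, -6], [0, 0, 0], 3.5]])

```text
time: 4.98
ee_pos: [0.4953, 0.3393, 0.2024]
tool_rot: [0.096, 2.703, -0.023]
wrist_force: [0.2, 0.0, -2.0]
opening: 0.461
grip_force: 60.7
```

>>> move_arm(plan=[[[0, 0, -2], [0, 0, 0], 3.5], [[0, 0, -4], [0, 0, 0], 3.5], [[0, 0, -6], [0, 0, 0], 3.5], [[0, 0, -8], [0, 0, 0], 3.5], [[0, 0, -8], [0, 0, 0], 3.5]])

```text
time: 5.4
ee_pos: [0.4612, 0.3457, 0.2799]
tool_rot: [0.092, 2.695, -0.012]
wrist_force: [1.1, 1.8, -2.7]
opening: 0.455
grip_force: 61.2
```

```bash
python3 - <<'E'
from h import *
s=ctrl.state(); print(s["time"],s["ee_pos"],s["q"],s["opening"],s["wrist_force"])
yr=seat[2]-np.pi  # tool yaw at seat
P1=s["ee_pos"]+[0,0,.06]
tgt=seatp(seat,[-18,0,71+60])
print("seat yaw tool",yr,"tgt",tgt)
y0=reel[2]+np.pi; d=yr-y0
w=[(P1,down(y0)),((.52,.26,.33),down(y0+d*.18)),((.56,.16,.33),down(y0+d*.36)),((.58,.06,.32),down(y0+d*.54)),((.60,-.03,.31),down(y0+d*.72)),((.60,-.10,.29),down(y0+d*.88)),(tgt,down(yr))]
chain([(np.array(a),b) for a,b in w])
E
```

```text
5.4 [0.46116764 0.34567796 0.27989373] [-0.19114275  0.24138784 -0.82327831  1.69988245  0.62737119  1.1122258
  0.28452339] 0.45526407517423906 [ 1.11138072  1.76785737 -2.67469584]
seat yaw tool -0.22080467629711809 tgt [ 0.59769331 -0.11117407  0.166     ]
[-2.6  0.  -5.4] [0.01 0.44 0.01]
[-6.5 -8.1  1. ] [-0.   -0.    0.59]
[-9.3 -5.4 -0. ] [-0.   -0.    0.59]
[-10.1  -1.2   1. ] [ 0.   -0.    0.59]
[-8.1  4.4  1. ] [ 0.   -0.    0.59]
[-4.5  5.4  2. ] [ 0.   -0.    0.53]
[-0.4  1.1 12.4] [ 0.   -0.    0.39]
```

>>> move_arm(plan=[[[-2.6, 0, -5.4], [0.01, 0.44, 0.01], 3.5], [[-2.6, 0, -5.4], [0.01, 0.44, 0.01], 3.5], [[-2.6, 0, -5.4], [0.01, 0.44, 0.01], 3.5], [[-2.6, 0, -5.4], [0.01, 0.44, 0.01], 3.5], [[-2.6, 0, -5.4], [0.01, 0.44, 0.01], 3.5]])

```text
time: 5.82
ee_pos: [0.468, 0.3394, 0.3326]
tool_rot: [-0.143, -3.135, 0.014]
wrist_force: [1.0, -1.0, -3.9]
opening: 0.463
grip_force: 62.3
```

>>> move_arm(plan=[[[-6.5, -8.1, 1.0], [0, 0, 0.59], 3.5], [[-6.5, -8.1, 1.0], [0, 0, 0.59], 3.5], [[-6.5, -8.1, 1.0], [0, 0, 0.59], 3.5], [[-6.5, -8.1, 1.0], [0, 0, 0.59], 3.5], [[-6.5, -8.1, 1.0], [0, 0, 0.59], 3.5]])

```text
time: 6.23
ee_pos: [0.5221, 0.2533, 0.3242]
tool_rot: [1.051, 2.958, -0.015]
wrist_force: [-1.1, 1.6, -2.8]
opening: 0.463
grip_force: 62.3
```

>>> move_arm(plan=[[[-9.3, -5.4, 0], [0, 0, 0.59], 3.5], [[-9.3, -5.4, 0], [0, 0, 0.59], 3.5], [[-9.3, -5.4, 0], [0, 0, 0.59], 3.5], [[-9.3, -5.4, 0], [0, 0, 0.59], 3.5], [[-9.3, -5.4, 0], [0, 0, 0.59], 3.5]])

```text
time: 6.65
ee_pos: [0.5607, 0.1527, 0.3252]
tool_rot: [1.865, 2.522, -0.013]
wrist_force: [-0.4, 0.8, -3.6]
opening: 0.465
grip_force: 62.3
```

```bash
python3 - <<'E'
from h import *
s=ctrl.state(); print(s["time"],s["ee_pos"],s["q"],s["opening"],s["wrist_force"])
yr=seat[2]-np.pi
tgt=seatp(seat,[-18,0,71+60])
y0=reel[2]+np.pi; d=yr-y0
w=[((.58,.06,.32),down(y0+d*.54)),((.60,-.03,.31),down(y0+d*.72)),((.60,-.10,.29),down(y0+d*.88)),(tgt,down(yr))]
chain([(np.array(a),b) for a,b in w])
E
```

```text
6.65 [0.56068027 0.1526948  0.32518227] [ 0.06307984  0.40564788 -0.55012598  1.25917015  0.21661117  1.53745253
 -0.16118343] 0.46487296074229223 [-0.40236178  0.75572081 -3.59872476]
[-9.4 -0.9  0.6] [-0.    0.01  0.58]
[-8.1  4.4  1. ] [ 0.   -0.    0.59]
[-4.5  5.4  2. ] [ 0.   -0.    0.53]
[-0.4  1.1 12.4] [ 0.   -0.    0.39]
```

>>> move_arm(plan=[[[-9.4, -0.9, 0.6], [0, 0.01, 0.58], 3.5], [[-9.4, -0.9, 0.6], [0, 0.01, 0.58], 3.5], [[-9.4, -0.9, 0.6], [0, 0.01, 0.58], 3.5], [[-9.4, -0.9, 0.6], [0, 0.01, 0.58], 3.5], [[-9.4, -0.9, 0.6], [0, 0.01, 0.58], 3.5]])

```text
time: 7.07
ee_pos: [0.5797, 0.0616, 0.3198]
tool_rot: [-2.509, -1.888, 0.001]
wrist_force: [-0.4, 0.9, -3.6]
opening: 0.462
grip_force: 62.4
```

>>> move_arm(plan=[[[-8.1, 4.4, 1.0], [0, 0, 0.59], 3.5], [[-8.1, 4.4, 1.0], [0, 0, 0.59], 3.5], [[-8.1, 4.4, 1.0], [0, 0, 0.59], 3.5], [[-8.1, 4.4, 1.0], [0, 0, 0.59], 3.5], [[-8.1, 4.4, 1.0], [0, 0, 0.59], 3.5]])

```text
time: 7.48
ee_pos: [0.6, -0.0277, 0.3093]
tool_rot: [-2.949, -1.077, 0.003]
wrist_force: [0.2, 0.3, -2.7]
opening: 0.458
grip_force: 62.4
```

>>> move_arm(plan=[[[-4.5, 5.4, 2.0], [0, 0, 0.53], 3.5], [[-4.5, 5.4, 2.0], [0, 0, 0.53], 3.5], [[-4.5, 5.4, 2.0], [0, 0, 0.53], 3.5], [[-4.5, 5.4, 2.0], [0, 0, 0.53], 3.5], [[-4.5, 5.4, 2.0], [0, 0, 0.53], 3.5]])

```text
time: 7.9
ee_pos: [0.6008, -0.0965, 0.2892]
tool_rot: [-3.127, -0.272, 0.004]
wrist_force: [-0.8, 0.7, -3.0]
opening: 0.459
grip_force: 62.4
```

>>> move_arm(plan=[[[-0.4, 1.1, 8], [0, 0, 0.39], 3.5], [[-0.4, 1.1, 8], [0, 0, 0.39], 3.5], [[-0.4, 1.1, 8], [0, 0, 0.39], 3.5], [[-0.4, 1.1, 8], [0, 0, 0.39], 3.5], [[-0.4, 1.1, 8], [0, 0, 0.39], 3.5]])

```text
time: 8.32
ee_pos: [0.5997, -0.1068, 0.2104]
tool_rot: [-3.122, 0.326, 0.001]
wrist_force: [0.7, 1.0, -2.4]
opening: 0.462
grip_force: 62.4
```

```bash
cat >> h.py <<'E'
def spose(p): return seatp(seat,p), down(seat[2]-np.pi)
E
python3 - <<'E'
from h import *
eyes.read_camera("top");eyes.read_camera("top")
s=ctrl.state(); print(s["time"],s["ee_pos"],s["q"],s["opening"],s["wrist_force"])
print(togo(*spose([-18,0,91])))
E
```

```text
8.4167 [ 0.60141548 -0.1069853   0.21275638] [ 0.20573948  0.45883826 -0.08268964  1.40034009  0.03495844  1.27986062
 -1.65671562] 0.46241425073144404 [-0.1364984   0.24779304 -2.78907186]
(array([-0.31,  0.52,  8.67]), array([-0.003, -0.004,  0.013]))
```

>>> move_arm(plan=[[[-0.3, 0.5, 3], [0, 0, 0.01], 3.5], [[-0.3, 0.5, 6], [0, 0, 0.01], 3.5], [[-0.3, 0.5, 7.6], [0, 0, 0.01], 3.5], [[-0.3, 0.5, 7.6], [0, 0, 0.01], 3.5], [[-0.3, 0.5, 7.6], [0, 0, 0.01], 3.5]])

```text
time: 8.83
ee_pos: [0.5966, -0.1116, 0.1356]
tool_rot: [-3.12, 0.344, -0.001]
wrist_force: [1.5, -0.8, -3.5]
opening: 0.461
grip_force: 62.3
```

```bash
python3 - <<'E'
from h import *; import cv2
t=eyes.read_camera("top")[105:215,280:370]; c=eyes.read_camera("scene")[215:340,195:300]
f=lambda i:cv2.resize(i[:,:,::-1],(400,int(400*i.shape[0]/i.shape[1])),interpolation=cv2.INTER_CUBIC)
a,b=f(t),f(c); h=max(a.shape[0],b.shape[0]); p=lambda i:cv2.copyMakeBorder(i,0,h-i.shape[0],0,0,0)
cv2.imwrite("pics/place.png",np.hstack([p(a),p(b)]))
s=ctrl.state(); print(s["time"],s["ee_pos"],s["opening"],s["wrist_force"])
print(togo(*spose([-18,0,71])))
E
```

```text
8.9333 [ 0.59822013 -0.1119551   0.13756001] 0.46143237513665036 [ 0.28849377  0.21168521 -3.33072434]
(array([-0.08, -0.05,  3.16]), array([-0.003, -0.005,  0.   ]))
```

View pics/place.png

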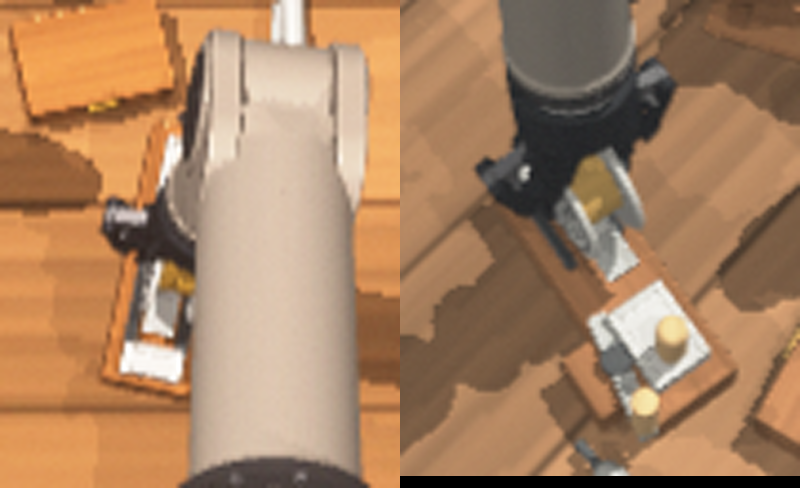

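The scene half shows the reel held upright over the saddle, foot rear at (620,270) between the cheeks and crank on the lever side. I lower it.

>>> move_arm(plan=[[[-0.1, 0, 0.8], [0, 0, 0], 3.5], [[-0.1, 0, 1.6], [0, 0, 0], 3.5], [[-0.1, 0, 2.2], [0, 0, 0], 3.5], [[-0.1, 0, 2.4], [0, 0, 0], 3.5], [[-0.1, 0, 2.4], [0, 0, 0], 3.5]])

```text
time: 9.35
ee_pos: [0.5939, -0.1116, 0.1094]
tool_rot: [-3.119, 0.347, 0.005]
wrist_force: [0.5, -0.5, -3.1]
opening: 0.46
grip_force: 62.5
```

>>> move_arm(plan=[[[0, 0, 0.15], [0, 0, 0], 3.5], [[0, 0, 0.3], [0, 0, 0], 3.5], [[0, 0, 0.45], [0, 0, 0], 3.5], [[0, 0, 0.55], [0, 0, 0], 3.5], [[0, 0, 0.55], [0, 0, 0], 3.5]])

```text
time: 9.77
ee_pos: [0.595, -0.1117, 0.1057]
tool_rot: [-3.12, 0.347, 0.001]
wrist_force: [-1.1, -0.1, -0.5]
opening: 0.465
grip_force: 62.8
```

```bash
python3 - <<'E'
from h import *
s=ctrl.state(); print(s["time"],s["ee_pos"],s["opening"],s["wrist_force"],s["torque"])
print(togo(*spose([-18,0,71])))
E
```

```text
9.7667 [ 0.59499916 -0.11170078  0.10573768] 0.46481119940478893 [-1.10887684 -0.13308576 -0.5270516 ] [ 0.00956709  0.19061791 -0.04138073]
(array([ 0.25, -0.11, -0.03]), array([-0.003,  0.001, -0.001]))
```

>>> move_arm(plan=[[[-0.3, 0, 0.1], [0, 0, 0], 3.5], [[-0.6, 0, 0.1], [0, 0, 0], 3.5], [[-0.9, 0, 0.1], [0, 0, 0], 3.5], [[-1.1, 0, 0.1], [0, 0, 0], 3.5], [[-1.2, 0, 0.1], [0, 0, 0], 3.5]])

```text
time: 10.18
ee_pos: [0.5846, -0.1091, 0.1056]
tool_rot: [-3.12, 0.347, -0.006]
wrist_force: [3.6, -1.5, 1.2]
opening: 0.46
grip_force: 63.0
```

>>> move_arm(plan=[[[-0.1, 0, 0], [0, 0, 0], 3.5], [[-0.2, 0, 0], [0, 0, 0], 3.5], [[-0.3, 0, 0], [0, 0, 0], 3.5], [[-0.4, 0, 0], [0, 0, 0], 3.5], [[-0.5, 0, 0], [0, 0, 0], 3.5]])

```text
time: 10.6
ee_pos: [0.5802, -0.108, 0.1056]
tool_rot: [-3.12, 0.347, -0.006]
wrist_force: [5.1, -2.0, 1.9]
opening: 0.463
grip_force: 62.9
```

```bash
python3 - <<'E'
from h import *
s=ctrl.state(); print(s["time"],s["ee_pos"],s["opening"],s["wrist_force"],s["torque"])
print(togo(*spose([0,0,71])))
E
```

```text
10.6 [ 0.58018264 -0.10804881  0.10555402] 0.46331155992958495 [ 5.1287603  -1.97409134  1.87575929] [-0.16772601 -0.72003172  0.02209061]
(array([-0.02, -0.08, -0.04]), array([-0.003, -0.004, -0.001]))
```

>>> move_arm(plan=[[[-0.1, 0, 0], [0, 0, 0], 3.5], [[-0.2, 0, 0], [0, 0, 0], 3.5], [[-0.3, 0, 0], [0, 0, 0], 3.5], [[-0.4, 0, 0], [0, 0, 0], 3.5], [[-0.4, 0, 0], [0, 0, 0], 3.5]])

```text
time: 11.02
ee_pos: [0.5775, -0.1074, 0.1057]
tool_rot: [-3.12, 0.347, -0.011]
wrist_force: [7.4, -2.0, 4.2]
opening: 0.462
grip_force: 63.0
```

```bash
python3 - <<'E'
from h import *
s=ctrl.state(); print(s["time"],s["ee_pos"],s["opening"],s["wrist_force"],s["torque"])
print(togo(*spose([0,0,71])))
E
```

```text
11.0167 [ 0.57745331 -0.10742573  0.10567788] 0.4619368876745246 [ 7.36571928 -2.00001809  4.17764028] [-0.25078924 -1.74196564 -0.00525221]
(array([ 0.26, -0.08, -0.03]), array([-0.003, -0.006, -0.001]))
```

>>> move_arm(plan=[[[-0.1, 0, 0], [0, 0, 0], 3.5], [[-0.2, 0, 0], [0, 0, 0], 3.5], [[-0.3, 0, 0], [0, 0, 0], 3.5], [[-0.4, 0, 0], [0, 0, 0], 3.5], [[-0.4, 0, 0], [0, 0, 0], 3.5]])

```text
time: 11.43
ee_pos: [0.5762, -0.107, 0.1064]
tool_rot: [-3.12, 0.347, -0.02]
wrist_force: [10.9, -1.4, 1.1]
opening: 0.461
grip_force: 62.7
```

```bash
python3 - <<'E'
from h import *
s=ctrl.state(); print(s["time"],s["ee_pos"],s["opening"],s["wrist_force"],s["torque"])
print(togo(*spose([0,0,71])))
E
```

```text
11.4333 [ 0.57615325 -0.1070265   0.10643767] 0.460952053949822 [10.91865258 -1.36745582  1.09614656] [-0.39791599 -2.70643222 -0.00323838]
(array([ 0.39, -0.07,  0.05]), array([-0.004, -0.013, -0.001]))
```

>>> move_arm(plan=[[[0.3, 0, 0], [0, 0, 0], 3.5], [[0.5, 0, 0], [0, 0, 0], 3.5], [[0.5, 0, 0], [0, 0, 0], 8.5], [[0.5, 0, 0], [0, 0, 0], 8.5], [[0.5, 0, 0], [0, 0, 0], 8.5]])

```text
time: 11.85
ee_pos: [0.5724, -0.107, 0.1023]
tool_rot: [-3.119, 0.347, 0.012]
wrist_force: [0.7, 0.9, -0.8]
opening: 0.866
grip_force: 0.0
```

>>> move_arm(plan=[[[0, 0, 0], [0, 0, 0], 8.5], [[0, 0, 0], [0, 0, 0], 8.5], [[0, 0, -1], [0, 0, 0], 8.5], [[0, 0, -3], [0, 0, 0], 8.5], [[0, 0, -6], [0, 0, 0], 8.5]])

```text
time: 12.27
ee_pos: [0.5728, -0.107, 0.1624]
tool_rot: [-3.119, 0.347, 0.013]
wrist_force: [0.5, -0.6, 0.5]
opening: 0.997
grip_force: 0.0
```

>>> move_arm(plan=[[[0, 0, -4], [0, 0, 0], 8.5], [[2, 0, -8], [0, 0, 0], 8.5], [[5, 0, -9], [0, 0, 0], 8.5], [[9, 0, -9], [0, 0, 0], 6], [[10, 0, -9], [0, 0, 0], 6]])

```text
time: 12.68
ee_pos: [0.6771, -0.1309, 0.2543]
tool_rot: [-3.12, 0.348, -0.006]
wrist_force: [-1.5, -0.5, -2.0]
opening: 0.742
grip_force: 0.0
```

```bash
python3 - <<'E'
from h import *; import cv2
s=ctrl.state(); print(s["time"],s["ee_pos"],s["q"],s["opening"],s["wrist_force"])
t=eyes.read_camera("top")[105:215,280:370]; c=eyes.read_camera("scene")[215:340,195:300]
cv2.imwrite("sc1.png",c[:,:,::-1])
f=lambda i:cv2.resize(i[:,:,::-1],(400,int(400*i.shape[0]/i.shape[1])),interpolation=cv2.INTER_CUBIC)
a,b=f(t),f(c); h=max(a.shape[0],b.shape[0]); p=lambda i:cv2.copyMakeBorder(i,0,h-i.shape[0],0,0,0)
cv2.imwrite("pics/placed.png",np.hstack([p(a),p(b)]))
E
```

```text
12.6833 [ 0.67713109 -0.13090047  0.25430627] [ 0.20184368  0.61417471 -0.06539648  1.05140406  0.03556701  1.47339045
 -1.64795567] 0.7424204640596683 [-1.4607265  -0.53350949 -2.00308944]
```

View pics/placed.png

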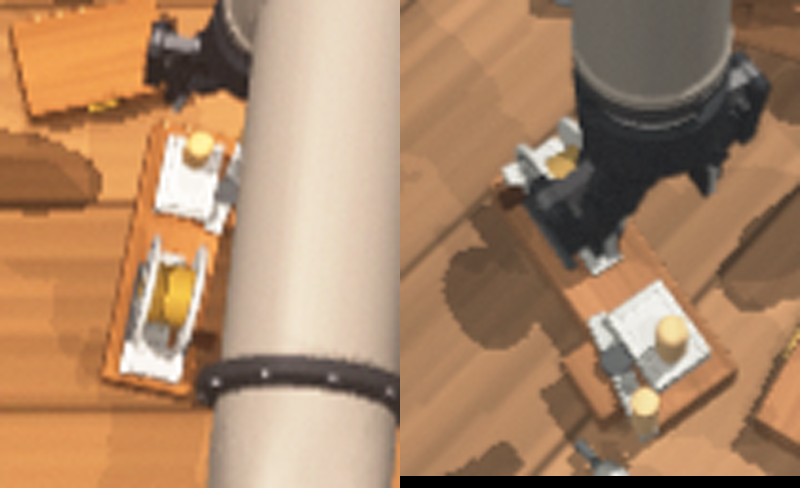

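Top half: the reel stands upright with its foot front under the white fixed hood at (155,360). Scene half: the crank (505,190) is on the lever side. I check the rear foot end numerically and plan the knob grasp.

```bash
python3 - <<'E'
from h import *
for x in(-5,0,4): print(x,proj("scene",seatp(seat,[[x-45,12,6],[x-45,-12,6]])).round(1).tolist(), "obs (246.5,286.2),(253.6,283.3)")
k=[-125+seat[3]*1000,0]
print("knob",seatp(seat,[*k,60]))
g=[-103-46*np.cos(seat[4]),32+46*np.sin(seat[4]),56]; print("grip",seatp(seat,g),"end",seatp(seat,[-103,78,56]),np.linalg.norm(seatp(seat,g)[:2]))
print(togo(*spose([*k,52+50])))
E
```

```text
-5 [[246.6, 288.4], [254.0, 283.4]] obs (246.5,286.2),(253.6,283.3)
0 [[245.5, 286.9], [253.0, 282.0]] obs (246.5,286.2),(253.6,283.3)
4 [[244.7, 285.7], [252.2, 280.8]] obs (246.5,286.2),(253.6,283.3)
knob [ 0.69841365 -0.13378221  0.095     ]
grip [ 0.71598915 -0.17892861  0.091     ] end [ 0.66354649 -0.20589661  0.091     ] 0.7380080710470034
(array([ 2.49, -0.14, 11.57]), array([-0.003,  0.003, -0.001]))
```

>>> move_arm(plan=[[[2.5, -0.1, 2], [0, 0, 0], 5.0], [[2.5, -0.1, 5], [0, 0, 0], 5.0], [[2.5, -0.1, 8], [0, 0, 0], 5.0], [[2.5, -0.1, 10], [0, 0, 0], 5.0], [[2.5, -0.1, 10], [0, 0, 0], 5.0]])

```text
time: 13.2
ee_pos: [0.6926, -0.133, 0.1483]
tool_rot: [-3.119, 0.346, 0.022]
wrist_force: [0.1, -0.2, -1.1]
opening: 0.586
grip_force: 0.0
```

```bash
python3 - <<'E'
from h import *
eyes.read_camera("top");eyes.read_camera("top")
s=ctrl.state(); print(s["time"],s["ee_pos"],s["q"],s["opening"],s["wrist_force"])
print(togo(*spose([-125+seat[3]*1000,0,55])))
E
```

```text
13.3 [ 0.69640018 -0.13361676  0.15446024] [ 0.20155648  0.70801559 -0.06504922  1.13457444  0.04089383  1.30297495
 -1.6510848 ] 0.5822883212926101 [-0.14472931  0.51881578  1.91747764]
(array([ 0.22, -0.01,  6.45]), array([-0.003,  0.003, -0.001]))
```

>>> move_arm(plan=[[[0.2, 0, 2], [0, 0, 0], 5.0], [[0.2, 0, 4], [0, 0, 0], 5.0], [[0.2, 0, 5.5], [0, 0, 0], 5.0], [[0.2, 0, 6.3], [0, 0, 0], 5.0], [[0.2, 0, 6.3], [0, 0, 0], 5.0]])

```text
time: 13.72
ee_pos: [0.699, -0.1341, 0.0913]
tool_rot: [-3.12, 0.347, 0.003]
wrist_force: [-0.9, -0.3, -0.6]
opening: 0.585
grip_force: 0.0
```

>>> move_arm(plan=[[[0, 0, 0], [0, 0, 0], 3], [[0, 0, 0], [0, 0, 0], 1.6], [[0, 0, 0], [0, 0, 0], 1.6], [[0, 0, 0], [0, 0, 0], 1.6], [[0, 0, 0], [0, 0, 0], 1.6]], force=40)

```text
time: 14.13
ee_pos: [0.7007, -0.1356, 0.0939]
tool_rot: [-3.121, 0.349, -0.005]
wrist_force: [-1.5, -1.0, 6.0]
opening: 0.242
grip_force: 39.4
```

```bash
python3 - <<'E'
from h import *
s=ctrl.state(); print(s["time"],s["ee_pos"],s["opening"]*85,s["grip_force"],s["wrist_force"])
print(togo(*spose([-80,0,55])))
E
```

```text
14.1333 [ 0.70066899 -0.13555418  0.0938651 ] 20.57971286887253 39.39253221731633 [-1.52018837 -0.96889085  5.97909529]
(array([-4.38, -0.12,  0.37]), array([-0.001, -0.003, -0.002]))
```

>>> move_arm(plan=[[[-0.8, 0, 0], [0, 0, 0], 1.6], [[-1.6, 0, 0], [0, 0, 0], 1.6], [[-2.4, 0, 0], [0, 0, 0], 1.6], [[-3.2, 0, 0], [0, 0, 0], 1.6], [[-3.8, 0, 0], [0, 0, 0], 1.6]])

```text
time: 14.55
ee_pos: [0.6647, -0.1276, 0.0938]
tool_rot: [-3.121, 0.349, -0.011]
wrist_force: [3.4, -2.7, 5.3]
opening: 0.237
grip_force: 39.5
```

>>> move_arm(plan=[[[-0.2, 0, 0], [0, 0, 0], 1.6], [[-0.4, 0, 0], [0, 0, 0], 1.6], [[-0.6, 0, 0], [0, 0, 0], 1.6], [[-0.8, 0, 0], [0, 0, 0], 1.6], [[-0.8, 0, 0], [0, 0, 0], 1.6]])

```text
time: 14.97
ee_pos: [0.6598, -0.1265, 0.094]
tool_rot: [-3.122, 0.349, -0.021]
wrist_force: [8.5, -3.6, 2.4]
opening: 0.238
grip_force: 39.5
```

```bash
python3 - <<'E'
from h import *
s=ctrl.state(); print(s["time"],s["ee_pos"],s["opening"]*85,s["grip_force"],s["wrist_force"])
print(togo(*spose([-80,0,55])))
E
```

```text
14.9667 [ 0.65980558 -0.12650477  0.09396776] 20.254486006367184 39.53969718888402 [ 8.46732384 -3.62820268  2.3991716 ]
(array([-0.2 , -0.13,  0.39]), array([-0.002, -0.013, -0.002]))
```

>>> move_arm(plan=[[[-0.2, 0, 0], [0, 0, 0], 1.6], [[-0.4, 0, 0], [0, 0, 0], 1.6], [[-0.6, 0, 0], [0, 0, 0], 1.6], [[-0.6, 0, 0], [0, 0, 0], 1.6], [[-0.6, 0, 0], [0, 0, 0], 1.6]])

```text
time: 15.38
ee_pos: [0.6594, -0.1264, 0.0942]
tool_rot: [3.121, -0.349, 0.04]
wrist_force: [19.7, -7.4, -7.1]
opening: 0.239
grip_force: 39.9
```

```bash
python3 - <<'E'
from h import *
s=ctrl.state(); print(s["time"],s["ee_pos"],s["opening"]*85,s["grip_force"],s["wrist_force"])
print(togo(*spose([-80,0,55])))
E
```

```text
15.3833 [ 0.65940464 -0.12644961  0.09418072] 20.32072255315573 39.87709597684443 [19.67534806 -7.35511936 -7.1392248 ]
(array([-0.17, -0.14,  0.41]), array([-0.002, -0.026, -0.002]))
```

>>> move_arm(plan=[[[0.5, 0, 0], [0, 0, 0], 1.6], [[0.7, 0, 0], [0, 0, 0], 4.4], [[0.7, 0, 0], [0, 0, 0], 4.4], [[0.7, 0, 0], [0, 0, 0], 4.4], [[0.7, 0, 0], [0, 0, 0], 4.4]])

```text
time: 15.8
ee_pos: [0.6542, -0.1231, 0.0901]
tool_rot: [-3.119, 0.346, 0.007]
wrist_force: [-0.6, 0.4, -0.5]
opening: 0.515
grip_force: 0.0
```

>>> move_arm(plan=[[[0, 0, -2], [0, 0, 0], 4.4], [[0, 0, -5], [0, 0, 0], 4.4], [[0, 0, -8], [0, 0, 0], 4.4], [[3, 0, -9], [0, 0, 0], 4.4], [[4, 1, -9], [0, 0, 0], 4.4]])

```text
time: 16.22
ee_pos: [0.6961, -0.1396, 0.1852]
tool_rot: [-3.117, 0.34, -0.012]
wrist_force: [0.3, 0.1, 0.7]
opening: 0.512
grip_force: 0.0
```

```bash
python3 - <<'E'
from h import *; import cv2
t=eyes.read_camera("top")[105:215,280:370]; c=eyes.read_camera("scene")[215:340,195:300]
s=ctrl.state(); print(s["time"],s["ee_pos"],s["opening"]*85,s["wrist_force"])
f=lambda i:cv2.resize(i[:,:,::-1],(400,int(400*i.shape[0]/i.shape[1])),interpolation=cv2.INTER_CUBIC)
a,b=f(t),f(c); h=max(a.shape[0],b.shape[0]); p=lambda i:cv2.copyMakeBorder(i,0,h-i.shape[0],0,0,0)
cv2.imwrite("pics/hood.png",np.hstack([p(a),p(b)]))
th=seat[4]; g=lambda th,z:[-103-46*np.cos(th),32+46*np.sin(th),z]
print(togo(*spose(g(th,100))))
E
```

```text
16.3167 [ 0.69272935 -0.14511935  0.18091202] 43.73134982116262 [-0.88751267 -0.14609955 -0.9228909 ]
(array([3.02, 2.78, 4.59]), array([-0.001,  0.001, -0.003]))
```

View pics/hood.png

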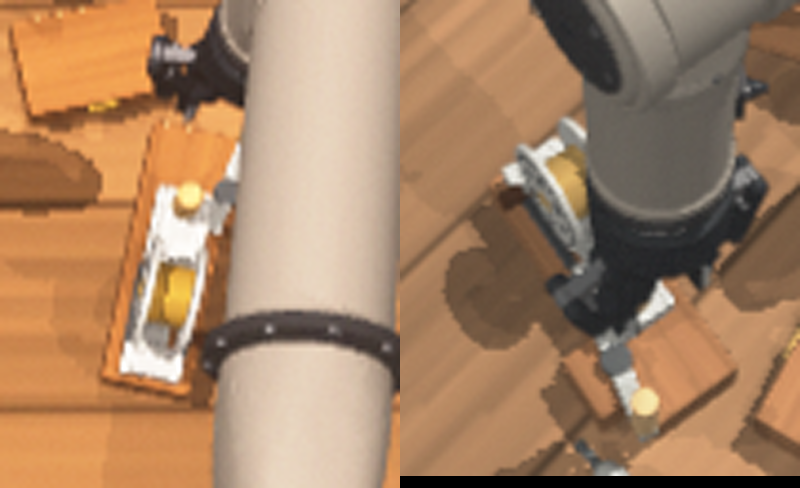

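The hood is home over the rear of the foot, with its knob at (188,198) in the top half. The lever is still open, its grip at (645,403) in the scene half. Now the lever grip.

>>> move_arm(plan=[[[3, 2.8, 1], [0, 0, 0], 4.4], [[3, 2.8, 2], [0, 0, 0], 4.4], [[3, 2.8, 4], [0, 0, 0], 4.4], [[3, 2.8, 4], [0, 0, 0], 4.4], [[3, 2.8, 4], [0, 0, 0], 4.4]])

```text
time: 16.73
ee_pos: [0.7132, -0.1757, 0.1382]
tool_rot: [-3.118, 0.346, 0.012]
wrist_force: [-0.1, -0.3, -0.1]
opening: 0.514
grip_force: 0.0
```

```bash
python3 - <<'E'
from h import *
eyes.read_camera("top");eyes.read_camera("top")
s=ctrl.state(); print(s["time"],s["ee_pos"],s["q"])
th=seat[4]; g=lambda th,z:[-103-46*np.cos(th),32+46*np.sin(th),z]
print(togo(*spose(g(th,47))))
E
```

```text
16.8333 [ 0.71540691 -0.17593562  0.14179835] [ 0.24791735  0.77761566 -0.05807202  1.04090159  0.03860502  1.32495028
 -1.59444051]
(array([0.13, 0.3 , 5.98]), array([-0.003,  0.001,  0.   ]))
```

>>> move_arm(plan=[[[0.1, 0.3, 1], [0, 0, 0], 4.4], [[0.1, 0.3, 3], [0, 0, 0], 4.4], [[0.1, 0.3, 4.5], [0, 0, 0], 4.4], [[0.1, 0.3, 5.7], [0, 0, 0], 4.4], [[0.1, 0.3, 5.7], [0, 0, 0], 4.4]])

```text
time: 17.25
ee_pos: [0.7137, -0.1793, 0.0806]
tool_rot: [-3.119, 0.347, 0.01]
wrist_force: [-1.0, 0.1, -1.5]
opening: 0.515
grip_force: 0.0
```

>>> move_arm(plan=[[[0, 0, 0], [0, 0, 0], 2.5], [[0, 0, 0], [0, 0, 0], 1.3], [[0, 0, 0], [0, 0, 0], 1.3], [[0, 0, 0], [0, 0, 0], 1.3], [[0, 0, 0], [0, 0, 0], 1.3]], force=30)

```text
time: 17.67
ee_pos: [0.7168, -0.1801, 0.0854]
tool_rot: [-3.12, 0.347, -0.003]
wrist_force: [0.3, 0.3, 1.6]
opening: 0.197
grip_force: 29.6
```

```bash
python3 - <<'E'
from h import *
s=ctrl.state(); print(s["time"],s["ee_pos"],s["opening"]*85,s["grip_force"],s["wrist_force"])
r,t=seatT(seat); p=r.inv().apply(s["ee_pos"]-t)*1000; th0=np.arctan2(p[1]-32,-103-p[0]); print(p,th0,np.hypot(p[0]+103,p[1]-32))
# arc shifts in tool axes: tool x=-saddle x, tool y=+saddle y
for th in np.arange(th0,1.68,.14)[1:]: 
    print(round(th,2), np.round([(np.cos(th)-np.cos(th0))*4.6,(np.sin(th)-np.sin(th0))*4.6],2))
print(1.6,np.round([(np.cos(1.6)-np.cos(th0))*4.6,(np.sin(1.6)-np.sin(th0))*4.6],2), r.inv().apply(R.from_rotvec(s["tool_rot"]).as_matrix().T))
E
```

```text
17.6667 [ 0.71675426 -0.18012884  0.0854214 ] 16.719390639858908 29.6111261844635 [0.32755526 0.34445189 1.5799244 ]
[-149.27244683   41.20454233   50.4214006 ] 0.1963574485696564 47.17905186609816
0.34 [-0.17  0.62]
0.48 [-0.42  1.21]
0.62 [-0.76  1.76]
0.76 [-1.17  2.26]
0.9 [-1.64  2.7 ]
1.04 [-2.17  3.06]
1.18 [-2.74  3.35]
1.32 [-3.35  3.55]
1.46 [-3.99  3.67]
1.6 [-4.63  3.7 ]
1.6 [-4.65  3.7 ] [[-9.99998247e-01  7.16773656e-04  1.72991526e-03]
 [ 7.12380656e-04  9.99996524e-01 -2.53871245e-03]
 [-1.73172893e-03 -2.53747564e-03 -9.99995281e-01]]
```

>>> move_arm(plan=[[[-0.17, 0.62, 0], [0, 0, 0], 1.3], [[-0.42, 1.21, 0], [0, 0, 0], 1.3], [[-0.76, 1.76, 0], [0, 0, 0], 1.3], [[-1.17, 2.26, 0], [0, 0, 0], 1.3], [[-1.64, 2.7, 0], [0, 0, 0], 1.3]])

```text
time: 18.08
ee_pos: [0.6991, -0.1993, 0.0856]
tool_rot: [-3.115, 0.343, -0.017]
wrist_force: [7.1, 1.9, 0.3]
opening: 0.2
grip_force: 30.0
```

>>> move_arm(plan=[[[-0.53, 0.36, 0], [0, 0, 0], 1.3], [[-1.1, 0.65, 0], [0, 0, 0], 1.3], [[-1.7, 0.85, 0], [0, 0, 0], 1.3], [[-2.3, 0.97, 0], [0, 0, 0], 1.3], [[-2.9, 1.0, 0], [0, 0, 0], 1.3]])

```text
time: 18.5
ee_pos: [0.6672, -0.2068, 0.0855]
tool_rot: [-3.12, 0.348, -0.015]
wrist_force: [6.5, -1.5, -2.1]
opening: 0.199
grip_force: 29.6
```

>>> move_arm(plan=[[[-0.2, 0, 0], [0, 0, 0], 1.3], [[-0.4, 0, 0], [0, 0, 0], 1.3], [[-0.6, 0, 0], [0, 0, 0], 1.3], [[-0.6, 0, 0], [0, 0, 0], 1.3], [[-0.6, 0, 0], [0, 0, 0], 1.3]])

```text
time: 18.92
ee_pos: [0.6606, -0.2063, 0.0855]
tool_rot: [-3.121, 0.349, -0.012]
wrist_force: [4.6, -1.6, -0.4]
opening: 0.201
grip_force: 29.7
```

```bash
python3 - <<'E'
from h import *
s=ctrl.state(); print(s["time"],s["ee_pos"],s["opening"]*85,s["grip_force"],s["wrist_force"])
r,t=seatT(seat); p=r.inv().apply(s["ee_pos"]-t)*1000; print(p,np.arctan2(p[1]-32,-103-p[0]),np.hypot(p[0]+103,p[1]-32))
E
```

```text
18.9167 [ 0.66058757 -0.20626577  0.08546597] 17.085043311367166 29.68048185110092 [ 4.62388328 -1.63162888 -0.44214135]
[-100.19377507   79.00824592   50.46596706] 1.6304220053029443 47.0919322438952
```

>>> move_arm(plan=[[[-0.2, 0, 0], [0, 0, 0], 1.3], [[-0.4, 0, 0], [0, 0, 0], 1.3], [[-0.5, 0, 0], [0, 0, 0], 1.3], [[-0.6, 0, 0], [0, 0, 0], 1.3], [[-0.6, 0, 0], [0, 0, 0], 1.3]])

```text
time: 19.33
ee_pos: [0.6555, -0.2054, 0.0855]
tool_rot: [-3.121, 0.35, -0.015]
wrist_force: [8.7, -2.5, -2.9]
opening: 0.197
grip_force: 29.5
```

```bash
python3 - <<'E'
from h import *
s=ctrl.state(); print(s["time"],s["ee_pos"],s["opening"]*85,s["grip_force"],s["wrist_force"])
r,t=seatT(seat); p=r.inv().apply(s["ee_pos"]-t)*1000; print(p,np.arctan2(p[1]-32,-103-p[0]))
E
```

```text
19.3333 [ 0.65551971 -0.20543036  0.08548049] 16.7867452629954 29.51655685901642 [ 8.72047498 -2.51662873 -2.8746388 ]
[-95.06598841  79.30305309  50.48049085] 1.7369767573058779
```

>>> move_arm(plan=[[[0, 0, 0], [0, 0, 0], 4.4], [[0, 0, 0], [0, 0, 0], 4.4], [[0, 0, 0], [0, 0, 0], 4.4], [[0, 0, 0], [0, 0, 0], 4.4], [[0, 0, -1], [0, 0, 0], 4.4]])

```text
time: 19.75
ee_pos: [0.6495, -0.2027, 0.0915]
tool_rot: [-3.119, 0.347, 0.011]
wrist_force: [-0.7, 0.5, 0.0]
opening: 0.517
grip_force: 0.0
```

>>> move_arm(plan=[[[0, 0, -3], [0, 0, 0], 4.4], [[0, 0, -6], [0, 0, 0], 4.4], [[0, 0, -10], [0, 0, 0], 4.4], [[0, 0, -14], [0, 0, 0], 4.4], [[0, 4, -18], [0, 0, 0], 4.4]])

```text
time: 20.17
ee_pos: [0.6488, -0.2231, 0.2686]
tool_rot: [-3.114, 0.326, -0.009]
wrist_force: [2.4, 1.4, 0.4]
opening: 0.514
grip_force: 0.0
```

>>> move_arm(plan=[[[0, 4, 0], [0, 0, 0], 4.4], [[0, 8, 0], [0, 0, 0], 4.4], [[0, 12, 0], [0, 0, 0], 4.4], [[0, 16, 0], [0, 0, 0], 4.4], [[0, 16, 0], [0, 0, 0], 4.4]])

```text
time: 20.58
ee_pos: [0.6034, -0.4015, 0.2625]
tool_rot: [3.111, -0.371, -0.009]
wrist_force: [-2.9, -1.5, -1.1]
opening: 0.511
grip_force: 0.0
```

```bash
python3 - <<'E'
from h import *; import cv2
t=eyes.read_camera("top")[105:215,280:370]; c=eyes.read_camera("scene")[215:340,195:300]
s=ctrl.state(); print(s["time"],s["ee_pos"],s["wrist_force"])
f=lambda i:cv2.resize(i[:,:,::-1],(400,int(400*i.shape[0]/i.shape[1])),interpolation=cv2.INTER_CUBIC)
a,b=f(t),f(c); h=max(a.shape[0],b.shape[0]); p=lambda i:cv2.copyMakeBorder(i,0,h-i.shape[0],0,0,0)
cv2.imwrite("pics/lock.png",np.hstack([p(a),p(b)]))
for n,o,k in(("top",(280,105),400/90),("scene",(195,215),400/105)):
    for nm,q in(("grip1.57",[-103,78,56]),("grip1.42",[-103-46*np.cos(1.42),32+46*np.sin(1.42),56]),("knob",[-80,0,60])):
        print(n,nm,((proj(n,seatp(seat,q))[0]-o+.5)*k+([400,0] if n=="scene" else 0)).round(0))
E
```

```text
20.6833 [ 0.60815272 -0.39186916  0.26281751] [-0.20884608  1.45907596 -0.09784602]
top grip1.57 [297. 188.]
top grip1.42 [298. 179.]
top knob [192. 194.]
scene grip1.57 [556. 376.]
scene grip1.42 [563. 384.]
scene knob [636. 277.]
```

View pics/lock.png

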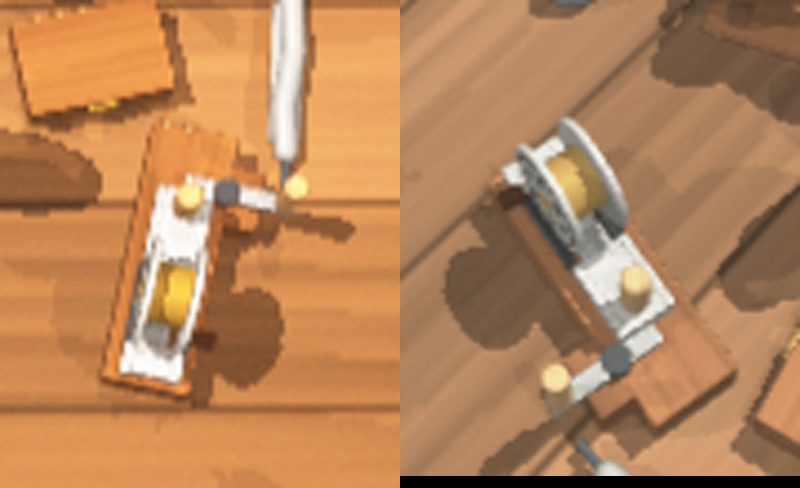

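The lever grip is at (297,187) in the top half and (556,375) in the scene half, which matches the fully locked prediction. The hood is home and the reel is upright with its crank on the lever's side. I hand in.

```bash
python3 -c "
from workcell import ctrl
print(ctrl.finish_job())"
```

```text
the job is handed in; nothing more can be done
None
```

The larger reel is in the bench seat with its foot home under the fixed hood, the sliding hood is over the rear end and the lever is fully locked; I handed the job in at about 20.7 s on the robot clock, and the hand-in returned no verdict.

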